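# Run up a freshly fitted grinding wheel under its guard

## Task

The little cordless grinder in the bench stand has a new wheel and needs its run-up behind the guard. First pull up the spring plunger on the sliding wheel guard, slide the guard fully home over the wheel and let the plunger drop into its hole; only then flip the lock-off lever on the paddle forward, keep it forward and squeeze the paddle fully in against the tool's body, hold it in for a good second, and let go. Leave the guard shut and pinned, the paddle out again with its lever sprung back, and the other things on the bench where they are.

Things in the scene. Friction and masses are not known exactly. Their poses are not given: they have to be found in the camera images.
- stand: Fixed dark steel base plate, 170 x 480 x 12 mm, with a yoke and saddle that hold a compact grey cordless grinder lying on its side, long axis level at z = 85 mm. Origin: bench top, under that axis. +y = tool forward (to gear case and wheel), +x = the tool's paddle and wheel side, z up. Plate: x -73 to 97, y -200 to 280 mm. Positions called 'stand x, y' are in this frame; z is above the bench.
- body_back (a point): Point on the back (-x side) of the grinder's grip body, for the finger opposite the paddle: stand x -24, y -32, z 85 mm. The grip spans x -24 to 15, y -118 to 22, z 62 to 108 mm, 50 mm free beneath; 59 mm from its back to the resting paddle's face. Behind it the battery (y -190 to -130, up to z 115 mm); ahead the gear case under a yoke (y 30 to 82, up to z 132 mm).
- wheel_centre (a point): Centre of the upright grinding wheel, 76 mm across, 6 mm thick: stand x 37, y 60, z 85 mm. It does not spin in this set-up.
- guard (a joint): Travel of the sliding wheel guard, m: 0 = parked clear of the wheel (as found), 0.095 = fully home over it, against its stop. It slides on a steel rail along the stand's y (at stand x 42 mm) and closes towards the stand's -y. Needs about 2 N. The plunger pins it only at 0 and at 0.095.
- guard_top (a point): Middle of the guard's top, z 136 mm. The guard is a grey sheet box, 46 mm (x) by 96 mm (y) in plan, with a clear window in its +x side; stand x 42 mm, y 155 mm parked, 60 mm home.
- plunger (a joint): Lift of the index plunger, m: 0 = pin down in a hole, 0.016 = pulled right up. The guard is free from about 0.011 up. A spring pushes it down (7 N down, 11 N right up). Let go between the holes, the pin rides on the rail at about 0.010 and drops by itself when it comes over the next hole.
- knob_centre (a point): Centre of the plunger's upright round black knob, 32 mm across, 32 mm tall, z 80 mm when down; it stands on a lug at the guard's +y end, 44 mm from the end wall, free all round, at stand x 42, y 246 mm parked and y 151 mm home. Below it a fixed sleeve, 24 to 30 mm across, and the lug (top at z 37 mm). It rises with the plunger and rides on the guard, so the guard can be drawn along by it.
- paddle (a joint): Angle of the paddle switch, rad: 0 = standing out on its spring, 0.11 = fully in against its stop. Black bar 110 mm long, 30 mm tall, 8 mm thick on the tool's +x side (stand y -118 to -8, outer face x 35 mm at rest), hinged upright at its rear end (x 27, y -115 mm); the front end moves in 12 mm. Takes about 8 N. Blocked unless the lock-off lever is forward.
- paddle_face (a point): Point on the paddle's outer face, half-way up (z 85 mm), 83 mm ahead of its hinge (stand x 35, y -32 mm at rest): the place to squeeze towards the back of the body. Moves in with the paddle.
- lock_lever (a joint): Angle of the lock-off lever, rad: 0 = locked (rest), 1.7 = fully forward, folded flat into the paddle's slot. Pushed along the stand's +y it swings forward; the paddle is free from about 0.9. Light spring (1 to 2 N at the tip): let go before the paddle goes in, it springs back and locks. Pressed from outside once it leans well forward, it folds flat as the paddle goes in.
- lever_pivot (a point): Upright pivot of the lever, in the paddle: stand x 31, y -45, z 85 mm at rest.
- lever_tip (a point): Tip of the lock-off lever, half-way up; moves with it. The lever is a black blade, 29 mm from pivot to tip, 5 to 9 mm thick, 15 mm tall. At rest it leans 0.25 rad to the rear: tip at stand x 59, y -52 mm, 24 mm out from the paddle's face.
- spare_battery: Bystander: black slide-on battery, 62 x 75 x 54 mm, beside the stand.
- pin_spanner: Bystander: flat steel pin spanner, 120 mm long, lying on the base plate on its -x side, beside the parked guard.
- wheel_stack: Bystander: stack of spare wheels, 76 mm across, 30 mm tall, beside the stand.
- tray: Bystander: blue plastic tray 150 x 220 x 50 mm.
- tub: Bystander: white lidded tub, 100 mm across, 85 mm tall.
- timber: Bystander: timber block 90 x 270 x 85 mm.

How it is judged:
By the outcome, as a careful person would: the job done as asked, in the order asked, and still so for the second after the job is handed in, with the robot touching nothing.
It also fails if it takes over 51 s, if anything falls off the work surface, if the arm or the gripper's body presses on something with over 40 N, if the wrist force passes 120 N, or if a joint passes its speed limit or range.

## Robot

A 6-joint arm with a two-finger parallel gripper is mounted at the origin on the work surface. World frame = base frame: x ahead of the robot, y to its left, z up, the work surface at z = 0. Lengths are in m, angles in rad, forces in N, time in s.
With the tool pointing down it reaches from about 0.325 to 0.775 m from the base axis. Payload 5.5 kg.
Tool frame: the origin (TCP) lies between the finger pads; the fingertips stand 8 mm ahead of it and the grasp point (between the pads) lies 11 mm behind it (tcp_to_tips is the distance from the TCP to the fingertips, in m); z points along the fingers, y is the line along which they close (so a half turn about z gives the same grasp; the last joint's range is limited). The gripper opens to 88 mm and grips with 3 to 60 N. Pads are 20 mm wide; open, the fingers measure 115 mm over their backs; the gripper's body (75 mm by 178 mm) begins 61 mm behind the grasp point.
Start: joints at [1.282, 0.091, 1.231, -0, 1.82, -0.057], TCP at [0.138, 0.584, 0.231] pointing down, gripper open.
Joint ranges: [-2.87, 2.87], [-0.86, 2.18], [0.17, 2.46], [-1.51, 4.65], [0.06, 2.69], [-2.65, 2.65]. Speed limits (rad/s): [2.57, 2.57, 3.01, 3.14, 3.14, 3.14].

## Interface

Orientations are given as a unit quaternion [w, x, y, z].
In Python, from bench import * gives the robot as it stands. Calls block until the motion is done:
- move_to(position, orientation): joint-space move of the TCP to a pose.
- move_l(position, speed=0.15, orientation=None): straight line of the TCP; orientation=None keeps the orientation; speed is the mean speed in m/s.
- movej(angles): joint-space move.
- gripper_open() and close(): open the fingers fully, or close them until they stop; the grip force is fixed at half the most.
- hold(seconds).
- inverse_kinematics(position, orientation): joint angles nearest the present ones, or None.
- state(): the state.
- get_image(name): name is "side" or "top" or "wrist"; returns a dict with "frame" (384x512x3 uint8, blue, green, red), "depth" (384x512 float32, m along the optical axis (not along the pixel's ray), 0 where there is no reading), "camera_matrix" (3x3 intrinsics, pixels), "view" (4x4, takes a point from world to camera coordinates). Camera axes: x right, y up, looking along -z (the intrinsics and any distortion apply to the point x, -y, -z); pixel columns grow to the right and rows downward; lengths in m; the calibration is good to about 2 mm. A picture is of the moment at which its call begins.
A pose or a line that the arm cannot do raises IKError and nothing moves.
- job_done(): hands the job in; it is judged then, once.
The state is a dict: "time": time; "joint_pos": joint angles; "dq": joint speeds; "joint_torque": joint torques, N m; "ee_pos": TCP position; "ee_rot": TCP orientation; "ft_force": force on the tool from outside, world axes, zero at the start; "moment": the same for the moment, N m; "finger_gap": finger opening in m; "finger_force": force on a finger pad.
Only numpy, scipy, OpenCV 4.12 (cv2) and the standard library are available. Lean on these libraries where they do the work, as an engineer would, in place of code of your own. Each camera call takes 0.05 s, during which the arm holds its last target. There are 200 camera calls.

## Working session

There is one attempt and no reset: what is moved stays moved. The work goes in short steps, each a Python script; the robot and the scene stay as the last script left them, time stands still between calls to the robot, and variables do not carry over. Pictures are saved under pics/ and viewed, at most 10 in all, crops included, and the job is handed in when it is done.

```bash
ls; mkdir -p pics; python3 - <<'E'
from bench import *
import numpy as np,cv2
a=get_image("top");b=get_image("side")
for n,i in(("top",a),("side",b)):
    cv2.imwrite(f"pics/{n}0.png",i["frame"]); np.savez(f"{n}0.npz",**{k:i[k] for k in("frame","depth","camera_matrix","view")})
    print(n,i["camera_matrix"],i["view"],[k for k in i])
print(state())
E
```

```text
pics
top [[386.15167101   0.         259.94180361]
 [  0.         386.15167101 188.40488421]
 [  0.           0.           1.        ]] [[ 2.36221292e-02 -9.99709741e-01  4.73598623e-03 -3.57663513e-02]
 [ 9.86757139e-01  2.40759826e-02  1.60407907e-01 -5.83156853e-01]
 [-1.60475371e-01  8.84091914e-04  9.87039449e-01 -1.03997249e+00]
 [ 0.00000000e+00  0.00000000e+00  0.00000000e+00  1.00000000e+00]] ['frame', 'depth', 'camera_matrix', 'view']
side [[417.14826975   0.         256.04247861]
 [  0.         417.14826975 190.33282885]
 [  0.           0.           1.        ]] [[ 0.84664038 -0.53207127  0.01001175 -0.50277439]
 [ 0.31688486  0.51916805  0.79375596 -0.2634829 ]
 [-0.42753251 -0.66885327  0.60815397 -0.96556411]
 [ 0.          0.          0.          1.        ]] ['frame', 'depth', 'camera_matrix', 'view']
{'time': 0.1, 'joint_pos': array([ 1.28229876e+00,  9.17861900e-02,  1.23173832e+00, -4.39478488e-06,
        1.81979338e+00, -5.67142272e-02]), 'dq': array([ 0.00093783, -0.00334007, -0.00168453,  0.00040726,  0.00100952,
       -0.00036013]), 'joint_torque': array([ 1.53656012e-03, -4.47858703e+01, -4.07570207e+01,  6.99060364e-02,
        2.84688285e-02, -1.19452448e-04]), 'ee_pos': array([0.13777027, 0.58371875, 0.2296337 ]), 'ee_rot': array([-1.46055737e-04,  1.15632913e-01,  9.93291642e-01, -8.50162641e-04]), 'ft_force': array([-0.13759869,  0.38331295, -0.7353943 ]), 'moment': array([ 0.00023779,  0.03627432, -0.01969989]), 'finger_force': 0.0, 'finger_gap': 0.0877151008855277}
```

View pics/top0.png

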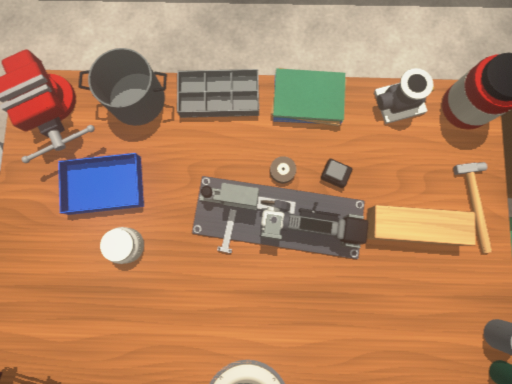

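View pics/side0.png

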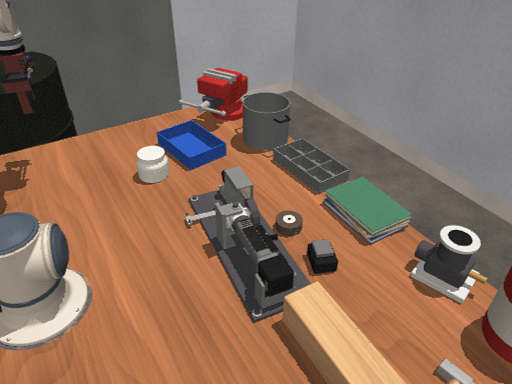

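The top view shows the stand plate with corner bolts at about (206,182), (362,205), (354,253) and (197,229). The knob is at (206,190), and the paddle side faces away from the robot. In the side view nothing blocks access from above.

```bash
cat >h.py <<'E'
import numpy as np,cv2
def cloud(i):
    d=i["depth"];K=i["camera_matrix"];V=i["view"]
    v,u=np.mgrid[:d.shape[0],:d.shape[1]]
    p=np.stack([(u-K[0,2])/K[0,0]*d,-(v-K[1,2])/K[1,1]*d,-d],-1)
    return (p-V[:3,3])@V[:3,:3]
def fit_stand(i,box=None):
    P=cloud(i);f=i["frame"].astype(int)
    m=(i["depth"]>0)&(P[...,2]>.004)&(P[...,2]<.02)&(f.max(-1)<110)&(f.max(-1)-f.min(-1)<30)
    if box: u0,v0,u1,v1=box; k=np.zeros_like(m);k[v0:v1,u0:u1]=1;m&=k
    n,l,s,_=cv2.connectedComponentsWithStats(m.astype(np.uint8)); print(s[1:][s[1:,4]>100])
    q=P[m&(P[...,2]>.008)][:,:2]
    return q,P
def world(S,x,y,z): # stand mm -> world m
    t=S[2];c,s=np.cos(t),np.sin(t);x,y=x/1e3,y/1e3
    return np.array([S[0]+c*x-s*y,S[1]+s*x+c*y,z/1e3])
def quat(S,flip=0): # tool down, closing along stand x
    t=S[2]+flip*np.pi # tool y -> (cos t, sin t); axis a at half angle with y
    h=(t+np.pi/2)/2
    return np.array([0,np.cos(h),np.sin(h),0])
E
python3 - <<'E'
from h import *
for n,b in(("top",(190,172,370,262)),("side",None)):
    i=dict(np.load(n+"0.npz"));
    if n=="side": b=(180,180,310,320)
    q,P=fit_stand(i,b)
    r=cv2.minAreaRect((q*1000).astype(np.float32)); print(n,len(q),r); 
    if n=="top":
        (cx,cy),(w,h),a=r
    for z in(.0,): pass
    w=P[...,2][300:,200:300] if n=="top" else P[...,2][200:250,100:150]; print("table z",np.median(w))
    # knob / guard high points
P=cloud(dict(np.load("top0.npz")))
print(P[190,206],P[195,240],P[222,273])
K=P[182:200,198:214].reshape(-1,3);k=K[(K[:,2]>.085)&(K[:,2]<.105)];print("knob",len(k),k.mean(0))
G=P[178:215,212:262].reshape(-1,3);g=G[(G[:,2]>.13)&(G[:,2]<.145)];print("guard",len(g),g.mean(0),cv2.minAreaRect((g[:,:2]*1000).astype(np.float32)))
E
```

```text
[[ 199  201   64   25  607]
 [ 259  225   99   33 1032]]
top 1697 ((497.8306579589844, -75.51278686523438), (467.8422546386719, 144.2356719970703), 82.63389587402344)
table z -2.5103963690368353e-05
[[ 189  190   40   24  525]
 [ 199  215   85  105 2374]
 [ 260  214   15   21  108]
 [ 276  224   26   12  104]
 [ 273  239   37   51  380]]
side 3415 ((555.8969116210938, -103.87237548828125), (482.354736328125, 397.65667724609375), 70.36503601074219)
table z -0.00019375124927458983
[0.56822087 0.12306206 0.09483667] [0.55122943 0.02933695 0.13409135] [ 0.48380161 -0.05708706  0.13282623]
knob 117 [0.56433539 0.12400592 0.09551301]
guard 664 [0.55366587 0.03435943 0.1352419 ] ((553.7191162109375, 34.33091354370117), (95.78064727783203, 46.253089904785156), 82.68122863769531)
```

```bash
cat >>h.py <<'E'
S=np.array([.4923,-.1141,-.1278])
E
python3 - <<'E'
from h import *
from bench import *
for f in(0,1):
  for p in((42,246,170),(42,246,60),(42,151,90),(1,-75,170),(1,-75,70),(1,-28,74)):
    q=inverse_kinematics(world(S,*p),quat(S,f)); print(f,p,None if q is None else np.round(q,2))
f=min((0,1),key=lambda f:abs(inverse_kinematics(world(S,42,246,200),quat(S,f))[5]))
print("f",f)
move_to(world(S,42,246,200),quat(S,f)); i=get_image("wrist"); P=cloud(i); s=state();print(s["time"],s["ee_pos"],s["ft_force"])
cv2.imwrite("pics/w1.png",i["frame"])
m=(P[...,2]>.09)&(P[...,2]<.1)&(np.hypot(*(P[...,:2]-world(S,42,246,0)[:2]).transpose(2,0,1))<.03)
k=P[m]; print(len(k),k.mean(0),world(S,42,246,96), (k.max(0)+k.min(0))/2)
E
```

```text
0 (42, 246, 170) [ 0.16  0.03  1.4  -0.    1.71  0.29]
0 (42, 246, 60) [ 0.16  0.07  1.56 -0.    1.52  0.29]
0 (42, 151, 90) [-0.01 -0.01  1.59 -0.    1.57  0.12]
0 (1, -75, 170) [-0.44 -0.13  1.56 -0.    1.72 -0.31]
0 (1, -75, 70) [-0.44 -0.1   1.7  -0.    1.54 -0.31]
0 (1, -28, 74) [-0.35 -0.13  1.72 -0.    1.54 -0.22]
1 (42, 246, 170) None
1 (42, 246, 60) None
1 (42, 151, 90) None
1 (1, -75, 170) None
1 (1, -75, 70) None
1 (1, -28, 74) NoneTraceback (most recent call last):
  File "<stdin>", line 6, in <module>
  File "<stdin>", line 6, in <lambda>
TypeError: 'NoneType' object is not subscriptable
```

```bash
python3 - <<'E'
from h import *
from bench import *
move_to(world(S,42,246,190),quat(S)); i=get_image("wrist"); P=cloud(i); s=state();print(s["time"],s["ee_pos"],s["ft_force"])
cv2.imwrite("pics/w1.png",i["frame"])
m=(P[...,2]>.09)&(P[...,2]<.1)&(np.hypot(*(P[...,:2]-world(S,42,246,0)[:2]).transpose(2,0,1))<.03)
k=P[m]; print(len(k),k.mean(0),world(S,42,246,96), (k.max(0)+k.min(0))/2)
g=P[(P[...,2]>.13)&(P[...,2]<.145)]; print("guard",len(g),len(g) and cv2.minAreaRect((g[:,:2]*1000).astype(np.float32)))
E
```

```text
2.4 [0.56514455 0.12548575 0.19014029] [ 1.00763832 -0.35190816 -0.43148951]
1036 [0.56649801 0.12473938 0.09580759] [0.56531077 0.12454079 0.096     ] [0.5663637  0.12357736 0.09443835]
guard 3822 ((555.374755859375, 33.49504089355469), (96.09864807128906, 47.222373962402344), 82.67811584472656)
```

View pics/w1.png

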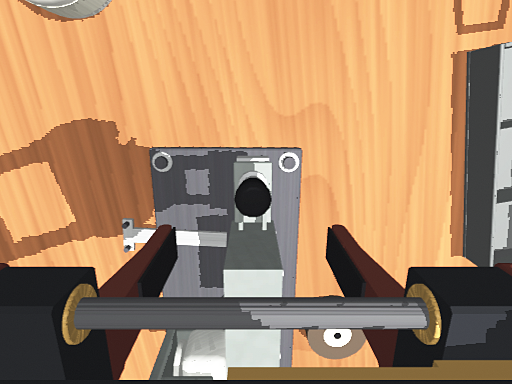

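The wrist view shows the knob at (252,196) midway between the fingers, and it agrees with the top view to about 1 mm. I'll grasp the knob and lift it.

```bash
sed -i 's/^S=.*/S=np.array([.4930,-.1143,-.1278])/' h.py; cat >>h.py <<'E'
def rep(s,S=S):
    d=s["ee_pos"]-[S[0],S[1],0];c,sn=np.cos(S[2]),np.sin(S[2])
    f=s["ft_force"]
    print("t%.2f"%s["time"],"xyz",np.round([1e3*(c*d[0]+sn*d[1]),1e3*(-sn*d[0]+c*d[1]),1e3*d[2]],1),"f",np.round([c*f[0]+sn*f[1],-sn*f[0]+c*f[1],f[2]],1),"gap %.1f ff %.1f"%(s["finger_gap"]*1e3,s["finger_force"]))
E
python3 - <<'E'
from h import *
from bench import *
move_l(world(S,42,246,73),.12,quat(S)); rep(state())
close(); rep(state())
move_l(world(S,42,246,80),.05); rep(state())
move_l(world(S,42,246,87.5),.05); rep(state())
i=get_image("side");cv2.imwrite("pics/s1.png",i["frame"][120:300,150:350].repeat(3,0).repeat(3,1))
E
```

```text
t3.52 xyz [ 42.6 246.2  74.1] f [-0.5 -0.1 -0. ] gap 87.9 ff 0.0
t4.42 xyz [ 42.2 246.   73. ] f [ 0.5 -0.8 -0.9] gap 31.5 ff 30.0
t4.72 xyz [ 42.1 245.9  78.8] f [ 6.1  0.7 -9.6] gap 31.5 ff 30.0
t5.02 xyz [ 42.1 245.8  86. ] f [  6.    0.9 -11.4] gap 31.5 ff 30.0
```

View pics/s1.png

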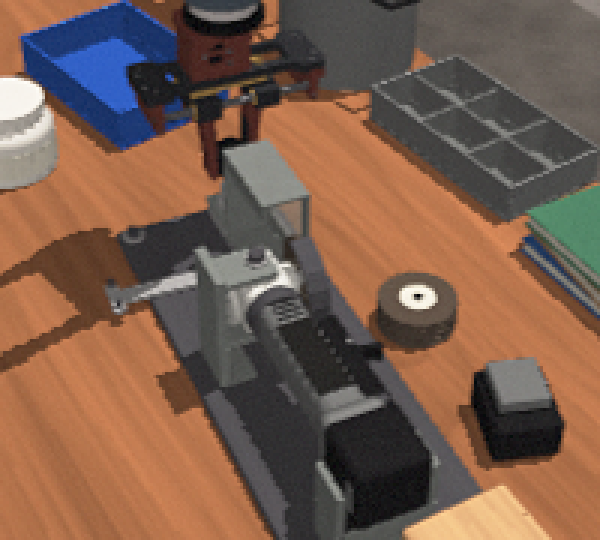

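The side view shows the knob held and raised. The 11 N downward force fits a lifted plunger, so I'll slide the guard.

```bash
python3 - <<'E'
from h import *
from bench import *
for y,v in((236,.08),(170,.12),(154,.08),(151,.04),(149,.03)):
    move_l(world(S,42,y,87.5),v); s=state(); rep(s)
    f=s["ft_force"]
    if np.linalg.norm(f[:2])>25: break
E
```

```text
t5.34 xyz [ 42.  235.   85.7] f [  5.9  -1.8 -10.9] gap 32.0 ff 30.0
t6.04 xyz [ 42.  169.   85.9] f [  6.5  -1.2 -11.2] gap 31.4 ff 30.0
t6.39 xyz [ 42.  153.1  85.8] f [  6.1  -2.3 -11.2] gap 31.6 ff 30.0
t6.64 xyz [ 42.  151.   85.9] f [  6.6   0.7 -11.1] gap 31.5 ff 30.0
t6.89 xyz [ 42.  150.8  86. ] f [  6.8   6.1 -11.8] gap 31.4 ff 30.0
```

```bash
python3 - <<'E'
from h import *
from bench import *
move_l(world(S,42,150.3,80),.06); rep(state())
move_l(world(S,42,150.6,73.5),.06); rep(state())
gripper_open(); rep(state())
move_l(world(S,42,150.6,170),.2); rep(state())
i=get_image("wrist");P=cloud(i);cv2.imwrite("pics/w2.png",i["frame"])
m=(P[...,2]>.085)&(P[...,2]<.125)&(np.hypot(*(P[...,:2]-world(S,42,151,0)[:2]).transpose(2,0,1))<.025)
k=P[m];print(len(k),"knob top",np.percentile(k[:,2],[10,50,90]) if len(k) else 0,k.mean(0),world(S,42,151,96))
E
```

```text
t7.17 xyz [ 42.  150.9  78.5] f [ 6.1  2.6 -8.4] gap 31.8 ff 30.0
t7.42 xyz [ 42.  150.9  72.9] f [ 4.7  2.1 -6.9] gap 31.6 ff 30.0
t8.41 xyz [ 42.  150.6  73.4] f [0.3 0.5 0.5] gap 87.9 ff 0.0
t9.04 xyz [ 41.7 150.6 169. ] f [-0.1  0.  -0.5] gap 87.9 ff 0.0
1259 knob top [0.09274352 0.09626308 0.09744033] [0.55438841 0.03099535 0.0955403 ] [0.55390279 0.03011555 0.096     ]
```

View pics/w2.png

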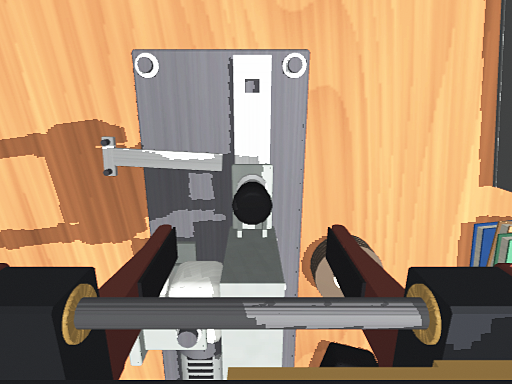

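The wrist view shows the knob at (252,203), back down with its top at z 96 mm. The empty parked hole is at (252,86), so the guard is home and pinned. Next is the paddle.

```bash
python3 - <<'E'
from h import *
from bench import *
move_l(world(S,20,60,190),.3); move_l(world(S,1,-78,170),.3); rep(state())
i=get_image("wrist");P=cloud(i);cv2.imwrite("pics/w3.png",i["frame"])
c,sn=np.cos(S[2]),np.sin(S[2]);d=P-[S[0],S[1],0];x=(c*d[...,0]+sn*d[...,1])*1e3;y=(-sn*d[...,0]+c*d[...,1])*1e3;z=P[...,2]*1e3
m=(x>42)&(x<75)&(y>-75)&(y<-20)&(z>80)&(z<100)
print("lever",m.sum(),[np.round([a[m].min(),a[m].max(),np.median(a[m])],1) for a in(x,y,z)])
m=(abs(y+80)<25)&(x>-60)&(x<50)&(z>97)&(z<112)
print("grip/paddle tops x",m.sum(),np.round(np.percentile(x[m],[0,2,98,100]),1))
E
```

```text
t10.18 xyz [  1.  -77.1 169.1] f [-0.1  0.9 -0.1] gap 87.7 ff 0.0
lever 226 [array([42. , 58.7, 51.4]), array([-56.3, -46.1, -50. ]), array([80.2, 93.8, 92.2])]
grip/paddle tops x 4434 [-23.8 -22.1  33.6  35.6]
```

View pics/w3.png

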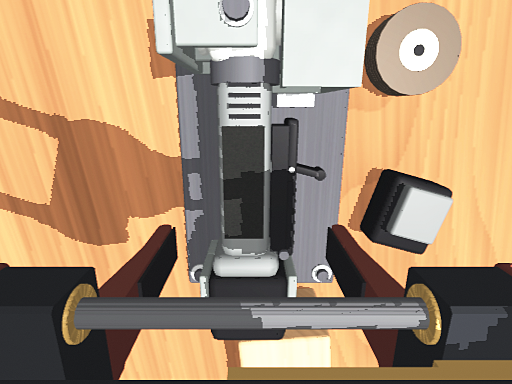

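The wrist view confirms the frame. The lever runs from (291,170) to (324,174) at rest, and both finger channels are clear. I'll lower behind the lever and sweep forward.

```bash
python3 - <<'E'
from h import *
from bench import *
move_l(world(S,1,-77,74),.15); rep(state())
for y in(-60,-45,-35,-27):
    move_l(world(S,1,y,74),.08); rep(state())
i=get_image("side");cv2.imwrite("pics/s2.png",i["frame"][150:300,190:350].repeat(4,0).repeat(4,1))
E
```

```text
t11.02 xyz [  1.6 -76.8  75.1] f [-0.4 -0.1 -0.6] gap 87.6 ff 0.0
t11.38 xyz [  1.4 -59.6  74.8] f [ 0.4 -1.7  0.7] gap 87.7 ff 0.5
t11.72 xyz [  1.4 -44.4  74.1] f [ 2.1 -1.1 -0.5] gap 87.7 ff 1.3
t11.99 xyz [  1.2 -34.6  73.9] f [ 2.3 -1.3 -0.3] gap 87.7 ff 1.1
t12.24 xyz [  1.2 -26.3  74. ] f [ 2.4  0.3 -0. ] gap 87.9 ff 1.3
```

View pics/s2.png

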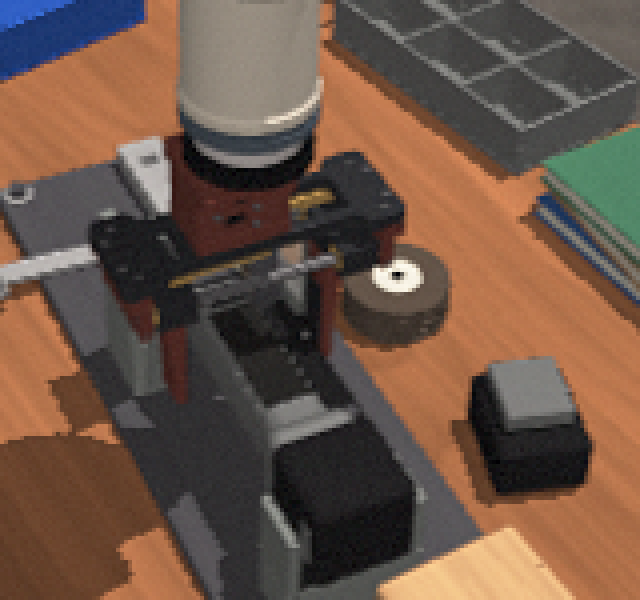

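The side view shows both fingers straddling the grip, with the lever no longer sticking out. The outer pad feels about 1.3 N from its spring, so the lever is folded forward. I'll squeeze now.

```bash
python3 - <<'E'
from h import *
from bench import *
close(); rep(state())
E
```

```text
t13.00 xyz [  1.  -26.   74.3] f [1.2 5.5 2.1] gap 49.9 ff 30.0
```

```bash
python3 - <<'E'
from h import *
from bench import *
hold(1.6); rep(state())
gripper_open(); rep(state())
move_l(world(S,1,-77,74),.1); rep(state())
move_l(world(S,1,-77,175),.15); hold(.3); rep(state())
i=get_image("wrist");P=cloud(i);cv2.imwrite("pics/w4.png",i["frame"])
c,sn=np.cos(S[2]),np.sin(S[2]);d=P-[S[0],S[1],0];x=(c*d[...,0]+sn*d[...,1])*1e3;y=(-sn*d[...,0]+c*d[...,1])*1e3;z=P[...,2]*1e3
m=(x>42)&(x<75)&(y>-75)&(y<-20)&(z>80)&(z<100)
print("lever",m.sum(),[np.round([a[m].min(),a[m].max(),np.median(a[m])],1) for a in(x,y,z)])
m=(abs(y+22)<8)&(x>16)&(x<42)&(z>95)&(z<103);print("paddle front x",m.sum(),np.round(np.percentile(x[m],[2,98]),1))
E
```

```text
t14.60 xyz [  1.  -26.   74.3] f [0.5 4.9 2.2] gap 49.7 ff 30.0
t15.36 xyz [  0.8 -27.3  73.8] f [ 1.8 -1.2  0.4] gap 87.4 ff 0.9
t16.01 xyz [  0.5 -76.9  73.7] f [ 0.3 -0.4 -0.1] gap 87.8 ff 0.0
t17.13 xyz [  0.7 -76.9 174.2] f [0.4 0.1 0.1] gap 87.8 ff 0.0
lever 214 [array([42. , 58.8, 51.3]), array([-55.9, -46. , -50.1]), array([80.6, 93.6, 92.1])]
paddle front x 536 [16.7 34.7]
```

View pics/w4.png

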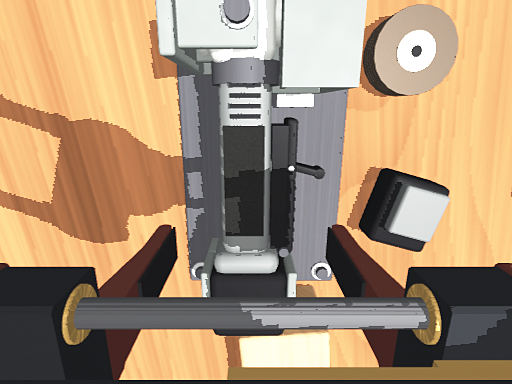

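The wrist view shows the lever back at rest, running from (291,168) to (324,172). The paddle is out again with its face at x 35 mm, and the bystanders are where they were. I'm handing the job in.

```bash
python3 -c "
from bench import *
print(job_done())"
```

```text
the job is handed in; nothing more can be done
None
```

I handed the job in at about 17 s: the guard is home and pinned, the paddle was squeezed fully in for about 1.6 s and released with its lever sprung back, and nothing else on the bench appears to have moved.

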